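# Level the bakery counter scale

## Task

Level the counter scale: lay the yellow spirit level on the middle of the steel pan, along it between the blue corner marks, then turn the orange knob of the levelling foot until the bubble stands centred between its two black lines while you push the level, near its foot end, so that the sprung pan goes fully down on its stop. The bubble only counts with the pan pushed home, so press, read, release, turn and press again as needed; push firmly but not hard, with the closed fingertips. Finish while still holding the level pressed down like that, bubble centred, and leave the other things on the bench alone.

Things in the scene. Friction and masses are not known exactly. Their poses are not given: they have to be found in the camera images.
- level: the spirit level: yellow bar 170 mm long (its x axis), 24 mm wide (y), 42 mm high (z), black ends, alike from both ends, 0.2 to 0.4 kg; origin at the centre of its underside. A green window 62 x 18 mm in the middle of its top shows a white bubble 12 mm long between two black lines. Starts flat on the bench; either way round is right on the pan.
- bubble (a joint): position of the bubble along the level's own +x from the middle, in m; 0 is centred, the lines are met at about +-0.003, ends of travel +-0.023. It goes towards the higher end, 0.6 mm for each mrad of tilt, and settles in about 1 s.
- scale: the counter scale's fixed plinth; origin on the bench under the middle of the pan; its y axis runs along the pan, the foot lies towards its -y. Above it stand the white housing (170 mm in x by 205 mm in y, top 58 mm over the bench), the pan, and on the -x side a keypad ledge 45 mm wide, 50 mm high. The bench under it slopes by an unknown amount: with pan pushed home the foot end starts 11 to 34 mrad too low.
- pan_mark (a point): centre of the pan's top, about 76 mm over the bench, a few mm more or less as the scale tilts; x across, y along the pan, z up out of the pan. The steel pan is 150 mm (x) by 200 mm (y); blue corner marks show where the level goes, along y. The pan is hinged at its +y end, 100 mm from this point, and sprung up at the other.
- pan (a joint): how far the pan is sprung up about its hinge, rad: about 0.03 when left alone, even with the level on it, 0 when pushed down home on its stop. Pushing the level's top 60 mm from its middle towards the foot takes about 5 to 7 N to get home (10 to 15 N is a good firm push; the push point sinks about 5 mm); below 0.004 counts as home.
- foot_grip (a point): on the axis of the levelling foot's knob, 18 mm above the knob's underside, 14 mm under its top and about 56 mm over the bench at first (60 mm when level); z is the knob's axis, x turns with the knob. Round orange knob, 42 mm across, 32 mm high, white line on top, 170 mm from the pan's centre (70 mm beyond the pan's edge), on a steel lug 50 mm wide whose top is about 30 mm over the bench. It stays where it is left; it turns with 0.2 N m.
- foot (a joint): angle of the foot's knob, rad, growing clockwise seen from above; starts within +-0.2, stops at +-3.5. Clockwise raises the foot end of the housing and pan by 20 mrad per rad, so about 0.5 to 1.7 rad clockwise is needed.
- jar: amber glass jar with steel cap, 70 mm across, 100 mm high; a bystander, origin at the middle of its underside; leave alone
- weight: brass test weight with a small head, 50 mm across, 66 mm high; a bystander, origin at the middle of its underside; leave alone
- scraper: dough scraper lying flat, steel blade and dark wooden grip, 64 x 95 mm, 22 mm high; a bystander, origin at the middle of its underside; leave alone
- bowl: steel bowl, 130 mm across, 55 mm high; a bystander, origin at the middle of its underside; leave alone
- mug: white mug, 66 mm across, 80 mm high, handle at its +y; a bystander, origin at the middle of its underside; leave alone
There are look-alikes about, which are no part of the job. Of the things that look like the level, take the one that is farthest to the robot's right at the start.

How it is judged (in metres and radians):
On the way:
1. the spirit level lies flat on the pan, in the marked place (x of level in the frame of pan_mark between -0.018 and 0.018 m and y of level in the frame of pan_mark between -0.025 and 0.025 m and z of level in the frame of pan_mark between -0.006 and 0.006 m and angle between the x axis of level and the y axis of pan_mark, either way round below 0.15 rad and angle between the z axis of level and the z axis of pan_mark, either way round below 0.03 rad and contact force between level and scale above 0.8 N), for 0.3 s.
At the end, for the whole second after the job is handed in: The level lies flat on the pan between the marks (within 18 mm across, 25 mm along, 0.15 rad) and the fingers hold it pressed with more than 3 N, so that the pan is home on its stop (below 0.004 rad), with the bubble within 3 mm of centre and the pan itself level to 9 mrad (x of level in the frame of pan_mark between -0.018 and 0.018 m and y of level in the frame of pan_mark between -0.025 and 0.025 m and z of level in the frame of pan_mark between -0.006 and 0.006 m and angle between the x axis of level and the y axis of pan_mark, either way round below 0.15 rad and angle between the z axis of level and the z axis of pan_mark, either way round below 0.03 rad and value of joint bubble between -0.003 and 0.003 m and value of joint pan below 0.004 rad and angle between pan_mark's own z axis and vertical below 0.009 rad and contact force between the fingers and level above 3 N and contact force between level and scale above 5 N and linear speed of level below 0.01 m/s); the arm keeps its last pose, push and grip.
It fails at once if the level is pushed or dropped hard onto the pan (over 45 N) (contact force between level and scale above 45 N).
It fails at once if a bystander is disturbed (moved 25 mm) (distance of any of jar, weight, scraper, bowl, mug from where it was at the start of the episode above 0.025 m).
It also fails if it takes over 58 s, if anything falls off the work surface, if the arm or the gripper's body presses on something with over 40 N, if the wrist force passes 120 N, or if a joint passes its speed limit or range.

## Robot

A 7-joint arm with a two-finger parallel gripper is mounted at the origin on the work surface. World frame = base frame: x ahead of the robot, y to its left, z up, the work surface at z = 0. Lengths are in m, angles in degrees, forces in N, time in s.
With the tool pointing down it reaches from about 0.375 to 0.925 m from the base axis. Payload 3.1 kg.
Tool frame: the origin (TCP) lies on the front face of the gripper's body, between the roots of the fingers; the fingertips stand 73 mm ahead of it and the grasp point (between the pads) lies 54 mm ahead of it; z points along the fingers, y is the direction in which the jaws open and shut (so a half turn about z gives the same grasp; the last joint's range is limited). The gripper opens to 85 mm and grips with 20 to 120 N. Pads are 22 mm wide; open, the fingers measure 114 mm over their backs; the gripper's body (76 mm by 85 mm) begins 54 mm behind the grasp point. The pads swing forward as they close: fully open they stand 13 mm farther back than shut.
Start: joints at [-70.692, 21.939, 2.515, 91.553, -1.026, 66.532, -2.859], TCP at [0.274, 0.59, 0.304] pointing down, gripper open.
Joint ranges: [-149.38, 149.38], [-23.57, 123.04], [-84.95, 90], [0, 143.3], [-89.99, 269.99], [3.08, 112.72], [-163.45, 163.45]. Speed limits (degrees/s): [159.86, 159.86, 180, 180, 180, 180, 180].

## Interface

Orientations are given as a 3x3 rotation matrix whose columns are the frame's x, y, z axes.
In Python, from bench import env, camera, calibration, finish_job, spotter gives the robot as it stands. The module is installed in compiled form; this text tells all that it offers.
- The arm moves only by the tool step_arm, never from a script. Its argument "moves" is a list of rows, each a list of 5 numbers: the shift along the world's x, y, z in m, then the turn about the world's z in rad, then the closure, from -1 (fully open) to 1 (shut), so that 0 is half open. A call has exactly 10 rows; each row is the pose to reach, as a shift and turn from the pose measured when the call began; what a row does not reach only later rows make up. A row lasts 1/12 s, in which the tool goes at most 41.7 mm and 7.16 degrees, less where a joint would pass 70% of its speed; a pose out of reach is approached as far as the arm can. A call with a gripper value outside its range is refused whole. The fingers move at their own pace and stop on an object; "grip_force" is the grip in N (left out, the last holds). Time passes only in rows, so rows that repeat a pose let the fingers close, or fill a call up. It gives the time, the measured TCP pose, the force and the opening at its end, in the units of the state.
- env.read_state(): the state, without advancing time (a new reading comes with each control period).
- camera(name): name is "scene" or "top" or "wrist"; returns the picture (400x640x3 uint8, red, green, blue); there is no depth.
- calibration(name): a dict with "mtx" (3x3 intrinsics, pixels), "rvec" (rotation vector, rad) and "tvec" (3), from world to camera coordinates, as OpenCV has them. Camera axes: x right, y down, z forward; pixel columns grow to the right and rows downward; lengths in m; the calibration is good to about 2 mm. A picture is of the moment at which its call begins: read the wrist's pose just before it. calibration takes no time and is no camera call; for the wrist camera it gives the pose at the moment of the call.
- finish_job(): hands the job in, once; it reports no verdict.
Trained networks look in the newest picture that a camera, given by its name, has taken for a name from the list of things; names that differ only in an ending like _2 or _b are one class to them, and where a whole thing is asked for, a point or a joint stands for the part that bears it (a point fixed in the world has none). Each returns a list of dicts, best first, with "p" (0 to 1); they miss things now and then, are a little off and sometimes report something else, mostly with a low value. They report only what shows in the picture. A call takes as long as a camera call. They do not tell look-alikes from the thing itself.
- spotter.recognise(camera, target): "extent" ([left, top, right, bottom] in pixels, round what is visible of it).
- spotter.landmark_of(camera, target): "xy" ([column, row] in pixels: a listed point, or the origin of a listed thing).
The state is a dict: "t": time; "joint_positions": joint angles; "joint_vel": joint speeds; "tau": joint torques, N m; "ee_pos": TCP position; "orientation": TCP orientation; "ft_force": force on the tool from outside, world axes, zero at the start; "moment": the same for the moment, N m; "opening": opening from 0.0 (shut) to 1.0 (fully open).
Only numpy, scipy, OpenCV 4.12 (cv2) and the standard library are available. Lean on these libraries where they do the work, as an engineer would, in place of code of your own. Each camera call takes 0.05 s, during which the arm holds its last target. There are 200 camera calls.

## Working session

There is one attempt and no reset: what is moved stays moved. The work goes in short steps, Python scripts to look and compute and a tool call to move; the robot and the scene stay as the last step left them, time stands still between calls to the robot, and variables do not carry over. Pictures are saved under pics/ and viewed, about 8 in all and at most 12, crops included, and the job is handed in when it is done.

Besides the shell and the picture viewer there is one more tool, called as name(argument=value, ...), one argument or row to a line, values as JSON. step_arm: Moves the arm, as the interface text tells. Its arguments: {"type":"object","properties":{"moves":{"type":"array","items":{"type":"array","items":{"type":"number"}}},"grip_force":{"type":"number"}},"required":["moves"]}

```bash
mkdir -p pics; cat > h.py <<'E'
import numpy as np, cv2
from bench import env,camera,calibration,finish_job,spotter
def snap(n,f,crop=None,s=1):
    im=camera(n)[:,:,::-1].copy()
    o=im if crop is None else im[crop[1]:crop[3],crop[0]:crop[2]]
    if s!=1:o=cv2.resize(o,None,fx=s,fy=s,interpolation=cv2.INTER_CUBIC)
    cv2.imwrite('pics/'+f,o); return im
def ray(n,uv,z,c=None):
    c=c or calibration(n); K=np.array(c['mtx']);R=cv2.Rodrigues(np.array(c['rvec'],float))[0];t=np.array(c['tvec'],float).ravel()
    d=R.T@np.linalg.inv(K)@np.array([uv[0],uv[1],1.]);o=-R.T@t
    return o+d*(z-o[2])/d[2]
def proj(n,P,c=None):
    c=c or calibration(n)
    return cv2.projectPoints(np.array(P,float).reshape(-1,1,3),np.array(c['rvec'],float),np.array(c['tvec'],float),np.array(c['mtx']),None)[0].reshape(-1,2)
E
python3 - <<'E'
from h import *
a=snap('top','t0.png');b=snap('scene','s0.png')
cv2.imwrite('pics/both.png',cv2.resize(np.vstack([a,b]),(480,600))) if 0 else None
for n in('top','scene'):
  for k in('level','pan_mark','foot_grip','scale'):
    for d in spotter.landmark_of(n,k)[:3]:
      z={'level':0,'pan_mark':.076,'foot_grip':.056,'scale':0}[k]
      print(n,k,round(d['p'],2),np.round(d['xy'],1),np.round(ray(n,d['xy'],z),4))
s=env.read_state();print(s['t'],s['ee_pos'],s['orientation'],s['ft_force'],s['opening'])
E
```

```text
top level 0.63 [227.  211.1] [0.4838 0.2909 0.    ]
top level 0.62 [191.  278.7] [0.2808 0.3874 0.    ]
top pan_mark 0.89 [339.5 178.2] [ 0.5707 -0.0446  0.076 ]
top foot_grip 0.76 [399.6 176.7] [ 0.5822 -0.2214  0.056 ]
top scale 0.97 [337.2 182.4] [ 0.5763 -0.04    0.    ]
scene level 0.88 [384.2 201.4] [0.4974 0.2674 0.    ]
scene level 0.49 [415.8 231.6] [0.6518 0.3005 0.    ]
scene level 0.48 [383.9 155.4] [0.2826 0.3742 0.    ]
scene pan_mark 0.79 [302.1 226.9] [ 0.5673 -0.0476  0.076 ]
scene foot_grip 0.55 [247.3 249.1] [ 0.574  -0.2192  0.056 ]
scene scale 0.65 [302.8 243.2] [ 0.5685 -0.0482  0.    ]
0.5 [0.27376397 0.58950703 0.30382888] [[-9.06997986e-01  4.21134956e-01 -3.86209484e-05]
 [ 4.21134958e-01  9.06997980e-01 -1.03062132e-04]
 [-8.37394425e-06 -1.09741778e-04 -9.99999994e-01]] [ 0.8741823  -0.17379819 -0.32951885] 0.993769950278936
```

View pics/t0.png

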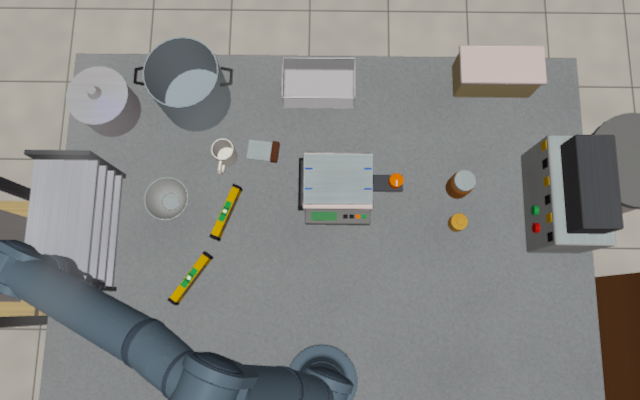

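View pics/s0.png

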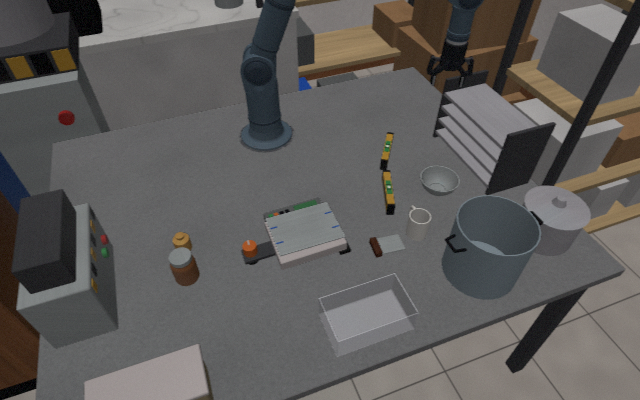

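The two yellow levels sit at top pixels (227,211) and (191,278). The first is farther right (smaller y), so it is the one to take. The scale is at (338,180) and the knob at (397,181). Next I'll get metric positions.

```bash
python3 - <<'E'
from h import *
im=cv2.imread('pics/t0.png');hsv=cv2.cvtColor(im,cv2.COLOR_BGR2HSV)
def blobs(lo,hi,roi,z,name,n=9):
    m=cv2.inRange(hsv,np.array(lo),np.array(hi));q=np.zeros_like(m);q[roi[1]:roi[3],roi[0]:roi[2]]=m[roi[1]:roi[3],roi[0]:roi[2]]
    k,l,st,c=cv2.connectedComponentsWithStats(q)
    for i in range(1,k):
        if st[i,4]>=4: print(name,st[i],np.round(c[i],1),np.round(ray('top',c[i],z),4))
    return q
y=blobs((15,120,80),(32,255,255),(205,180,250,245),.042,'yel')
p=cv2.findNonZero(y);r=cv2.minAreaRect(p);print(r)
b=cv2.boxPoints(r);print(np.round([ray('top',x,.042)[:2] for x in b],4))
blobs((40,80,60),(85,255,255),(205,180,250,245),.042,'grn')
blobs((100,120,80),(130,255,255),(295,145,380,210),.076,'blue')
blobs((3,150,120),(16,255,255),(380,160,410,200),.07,'knob')
c=calibration('top');R=cv2.Rodrigues(np.array(c['rvec']))[0];print(-R.T@np.array(c['tvec']).ravel())
E
```

```text
yel [211 186  30  52 359] [225.7 211.8] [0.4741 0.2867 0.042 ]
((225.69825744628906, 211.46510314941406), (10.541072845458984, 53.308353424072266), 23.702646255493164)
[[0.4089 0.3287]
 [0.5549 0.2729]
 [0.5424 0.2439]
 [0.3969 0.3001]]
grn [222 201   9  11  48] [226.9 205.3] [0.4934 0.2839 0.042 ]
grn [218 212   9   9  46] [222.1 216.3] [0.4607 0.2966 0.042 ]
blue [305 168   7   1   7] [308. 168.] [0.6001 0.047  0.076 ]
blue [365 168   6   1   6] [367.5 168. ] [ 0.602  -0.1257  0.076 ]
blue [305 188   6   1   6] [307.5 188. ] [0.5405 0.0474 0.076 ]
blue [365 188   6   1   6] [367.5 188. ] [ 0.5426 -0.1255  0.076 ]
knob [393 173   5   2   5] [395.  173.2] [ 0.589  -0.2061  0.07  ]
knob [389 175  13  13  28] [392.8 183.2] [ 0.5589 -0.1993  0.07  ]
knob [395 179   3   2   4] [395.8 179.2] [ 0.5709 -0.208   0.07  ]
[ 2.07985618e-01 -1.26997732e-03  1.53660135e+00]
```

step_arm(
  moves=[
    [0.022, -0.034, 0, 0.02, -1],
    [0.044, -0.067, 0, 0.04, -1],
    [0.067, -0.1, -0.01, 0.066, -1],
    [0.089, -0.134, -0.02, 0.066, -1],
    [0.111, -0.167, -0.03, 0.066, -1],
    [0.134, -0.2, -0.04, 0.066, -1],
    [0.156, -0.235, -0.05, 0.066, -1],
    [0.178, -0.268, -0.06, 0.066, -1],
    [0.202, -0.303, -0.07, 0.066, -1],
    [0.202, -0.303, -0.08, 0.066, -1],
  ],
)

```text
t: 1.33
ee_pos: [0.4819, 0.2764, 0.2242]
orientation: [[-0.927, 0.374, 0.005], [0.374, 0.927, -0.005], [-0.006, -0.003, -1.0]]
ft_force: [0.5, -0.8, -0.6]
opening: 1.0
```

```bash
python3 - <<'E'
from h import *
s=env.read_state();c=calibration('wrist');im=snap('wrist','w1.png')
print(s['t'],s['ee_pos'],np.round(s['orientation'],3).tolist(),s['joint_positions'])
hsv=cv2.cvtColor(im,cv2.COLOR_BGR2HSV);m=cv2.inRange(hsv,np.array((15,120,80)),np.array((32,255,255)))
k,l,st,ce=cv2.connectedComponentsWithStats(m)
for i in range(1,k):
    if st[i,4]>200: print(st[i],ce[i],ray('wrist',ce[i],.042,c))
g=cv2.inRange(hsv,np.array((45,80,60)),np.array((85,255,255)));p=cv2.findNonZero(g)
r=cv2.minAreaRect(p);print(r);print(np.round([ray('wrist',x,.042,c)[:2] for x in cv2.boxPoints(r)],4))
E
```

```text
1.3333 [0.48191582 0.27641685 0.2241952 ] [[-0.927, 0.374, 0.005], [0.374, 0.927, -0.005], [-0.006, -0.003, -1.0]] [-44.61823221  16.88917101  11.98522424 109.38383955  -3.80462541
  54.06171923  37.1361445 ]
[ 312   86   30  180 3531] [326.18068536 169.22571509] [0.46583216 0.2937916  0.042     ]
((168.00021362304688, 226.73486328125), (72.25604248046875, 368.6588439941406), 74.19145202636719)
[[ 0.4126 -0.016 ]
 [ 0.4477  0.3089]
 [ 0.5095  0.3037]
 [ 0.4789 -0.0471]]
```

View pics/w1.png

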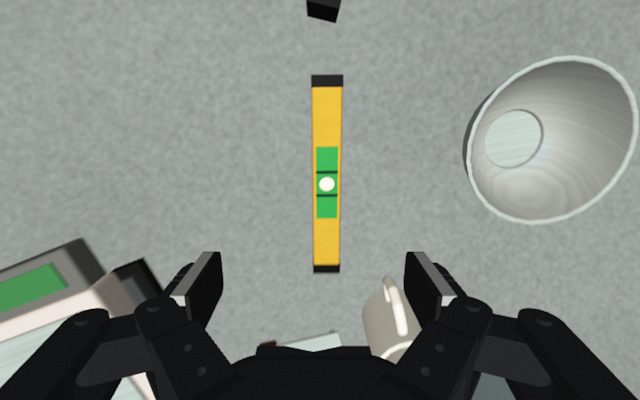

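The target level fills pixels (312–342, 75–272), with its window centre at about (327,184).

```bash
python3 - <<'E'
from h import *
c=calibration('wrist')
P=[ray('wrist',u,.042,c) for u in((327,184),(327,75),(326.5,265),(327.5,80),(326.5,262))]
print(np.round(P,4)); d=P[1]-P[2];print(np.degrees(np.arctan2(d[1],d[0])),np.linalg.norm(d),(P[1]+P[2])/2)
s=env.read_state();print(s['ee_pos'],s['orientation'],s['t'])
E
```

```text
[[0.473  0.2928 0.042 ]
 [0.3941 0.323  0.042 ]
 [0.543  0.2654 0.042 ]
 [0.3975 0.3221 0.042 ]
 [0.5402 0.2664 0.042 ]]
158.82366933803885 0.15967100928303363 [0.46856037 0.29419843 0.042     ]
[0.47862238 0.27918535 0.22166612] [[-9.28523660e-01  3.71272870e-01 -5.17803291e-04]
 [ 3.71270919e-01  9.28512054e-01 -4.82385772e-03]
 [-1.31018090e-03 -4.67131133e-03 -9.99988231e-01]] 1.3833
```

step_arm(
  moves=[
    [-0.003, 0.01, -0.02, 0.01, -0.5],
    [-0.003, 0.01, -0.055, 0.01, -0.4],
    [-0.003, 0.01, -0.09, 0.01, -0.3],
    [-0.003, 0.01, -0.115, 0.01, -0.3],
    [-0.003, 0.01, -0.13, 0.01, -0.3],
    [-0.003, 0.01, -0.14, 0.01, -0.3],
    [-0.003, 0.01, -0.14, 0.01, -0.3],
    [-0.003, 0.01, -0.14, 0.01, 1],
    [-0.003, 0.01, -0.14, 0.01, 1],
    [-0.003, 0.01, -0.14, 0.01, 1],
  ],
  grip_force=50,
)

```text
t: 2.22
ee_pos: [0.4768, 0.2901, 0.0836]
orientation: [[-0.932, 0.362, 0.002], [0.362, 0.932, -0.003], [-0.003, -0.002, -1.0]]
ft_force: [1.0, 0.9, -1.6]
opening: 0.271
```

step_arm(
  moves=[
    [0, 0, 0.01, 0, 1],
    [0, 0, 0.04, 0, 1],
    [0, 0, 0.08, 0, 1],
    [0.005, -0.02, 0.12, -0.1, 1],
    [0.015, -0.05, 0.12, -0.22, 1],
    [0.025, -0.085, 0.12, -0.34, 1],
    [0.035, -0.12, 0.12, -0.46, 1],
    [0.045, -0.155, 0.12, -0.58, 1],
    [0.055, -0.19, 0.12, -0.7, 1],
    [0.065, -0.225, 0.12, -0.82, 1],
  ],
)

```text
t: 3.05
ee_pos: [0.5417, 0.0635, 0.2048]
orientation: [[-0.366, 0.931, 0.0], [0.931, 0.366, -0.002], [-0.002, -0.0, -1.0]]
ft_force: [0.3, 0.5, -3.3]
opening: 0.272
```

step_arm(
  moves=[
    [0.01, -0.035, 0, -0.12, 1],
    [0.02, -0.07, 0, -0.24, 1],
    [0.03, -0.1, 0, -0.36, 1],
    [0.03, -0.11, 0, -0.4, 1],
    [0.03, -0.11, 0, -0.4, 1],
    [0.03, -0.11, 0, -0.4, 1],
    [0.03, -0.11, 0, -0.4, 1],
    [0.03, -0.11, 0, -0.4, 1],
    [0.03, -0.11, 0, -0.4, 1],
    [0.03, -0.11, 0, -0.4, 1],
  ],
)

```text
t: 3.88
ee_pos: [0.5715, -0.0447, 0.2047]
orientation: [[0.022, 1.0, -0.001], [1.0, -0.022, -0.001], [-0.001, -0.001, -1.0]]
ft_force: [-0.6, 0.0, -2.6]
opening: 0.272
```

```bash
python3 - <<'E'
from h import *
s=env.read_state();c=calibration('wrist')
w=snap('wrist','w2.png');t=snap('top','t2.png')
cr=cv2.resize(t[140:235,280:420],None,fx=4,fy=4,interpolation=cv2.INTER_CUBIC)
cr=cv2.resize(cr,(560,380))
wr=cv2.resize(w,(352,220))
o=np.zeros((600,560,3),np.uint8);o[:380]=cr;o[380:,:352]=wr
cv2.imwrite('pics/c2.png',o)
print(s['t'],s['ee_pos'],np.round(s['orientation'],3).tolist(),s['joint_positions'])
for k in('pan_mark','foot_grip','level'):
  for n in('wrist','top'):
    for d in spotter.landmark_of(n,k)[:2]:print(n,k,round(d['p'],2),d['xy'],np.round(ray(n,d['xy'],{'pan_mark':.076,'foot_grip':.056,'level':.12}[k],c if n=='wrist' else None),4))
E
```

```text
3.8833 [ 0.57154209 -0.04471277  0.20468578] [[0.022, 1.0, -0.001], [1.0, -0.022, -0.001], [-0.001, -0.001, -1.0]] [-26.28481492  22.36558044  32.01992769 108.4363443  -14.48829089
  53.25993816  11.26719858]
top pan_mark 0.71 [334.1, 179.7] [ 0.566  -0.0291  0.076 ]
top foot_grip 0.57 [397.2, 179.7] [ 0.5731 -0.2142  0.056 ]
wrist level 0.68 [315.2, 249.4] [ 0.5725 -0.0478  0.12  ]
top level 0.74 [190.0, 276.8] [0.2802 0.3601 0.12  ]
top level 0.56 [454.1, 189.6] [ 0.5307 -0.3633  0.12  ]
```

View pics/c2.png

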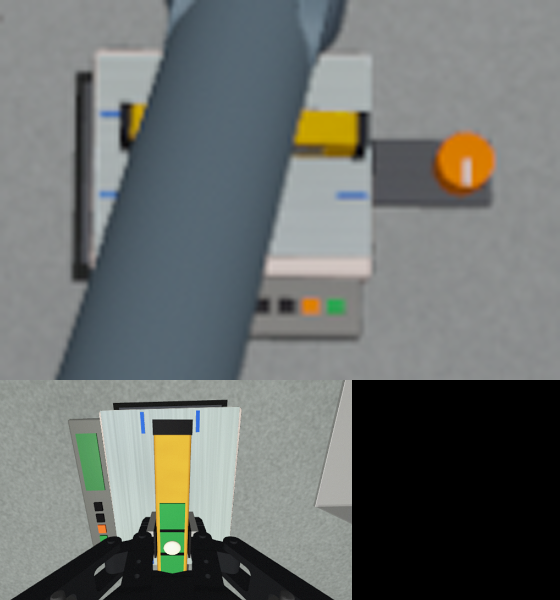

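The level is held over the pan. In the wrist view the two far blue marks flank it at about (258,76) and (360,75), and the keypad is at left. In the top crop the knob is at (465,163).

```bash
python3 - <<'E'
from h import *
im=cv2.imread('pics/w2.png');c=calibration('wrist');hsv=cv2.cvtColor(im,cv2.COLOR_BGR2HSV)
m=cv2.inRange(hsv,np.array((100,120,80)),np.array((130,255,255)))
k,l,st,ce=cv2.connectedComponentsWithStats(m)
for i in range(1,k):
    if st[i,4]>30:
        x,y,w,h,_=st[i];ys,xs=np.where(l==i)
        f=np.polyfit(ys,xs,1)
        P=[ray('wrist',(np.polyval(f,v),v),.076,c) for v in(y,y+h)]
        d=P[0]-P[1];print(st[i],np.round(P,4),np.degrees(np.arctan2(d[1],d[0])),ray('wrist',ce[i],.076,c))
y=cv2.inRange(hsv,np.array((15,120,80)),np.array((32,255,255)));ys,xs=np.where(y>0)
for v in(110,150,200):print(v,np.median(xs[ys==v]),ray('wrist',(np.median(xs[ys==v]),v),.120,c)) if (ys==v).any() else 0
E
```

```text
[356  56   7  39 237] [[0.6015 0.0531 0.076 ]
 [0.6012 0.0313 0.076 ]] 89.40972958697434 [0.60135788 0.042713   0.076     ]
[255  58   9  39 249] [[0.5412 0.0535 0.076 ]
 [0.5411 0.0316 0.076 ]] 89.87420701605159 [0.54115074 0.04302964 0.076     ]
110 313.0 [0.5732692  0.02395956 0.12      ]
150 313.0 [0.57278893 0.00478854 0.12      ]
200 313.0 [ 0.57213558 -0.02129094  0.12      ]
```

step_arm(
  moves=[
    [0, 0.003, -0.01, 0.02, 1],
    [0, 0.003, -0.022, 0.02, 1],
    [0, 0.003, -0.032, 0.02, 1],
    [0, 0.003, -0.038, 0.02, 1],
    [0, 0.003, -0.039, 0.02, 1],
    [0, 0.003, -0.04, 0.02, 1],
    [0, 0.003, -0.041, 0.02, 1],
    [0, 0.003, -0.042, 0.02, 1],
    [0, 0.003, -0.043, 0.02, 1],
    [0, 0.003, -0.043, 0.02, 1],
  ],
)

```text
t: 5.12
ee_pos: [0.5718, -0.0436, 0.162]
orientation: [[0.006, 1.0, 0.0], [1.0, -0.006, -0.002], [-0.002, 0.0, -1.0]]
ft_force: [-1.0, 1.0, -2.4]
opening: 0.272
```

step_arm(
  moves=[
    [0, 0.001, -0.0005, 0, 1],
    [0, 0.001, -0.001, 0, 1],
    [0, 0.001, -0.0015, 0, 1],
    [0, 0.001, -0.002, 0, 1],
    [0, 0.001, -0.0025, 0, 1],
    [0, 0.001, -0.003, 0, 1],
    [0, 0.001, -0.003, 0, 1],
    [0, 0.001, -0.003, 0, 1],
    [0, 0.001, -0.003, 0, 1],
    [0, 0.001, -0.003, 0, 1],
  ],
)

```text
t: 5.95
ee_pos: [0.5721, -0.0424, 0.1593]
orientation: [[0.005, 1.0, 0.001], [1.0, -0.005, -0.002], [-0.002, 0.001, -1.0]]
ft_force: [-0.9, 0.4, 2.4]
opening: 0.277
```

step_arm(
  moves=[
    [0, 0, 0, 0, 0.3],
    [0, 0, 0, 0, 0.0],
    [0, 0, 0, 0, 0.0],
    [0, 0, 0.01, 0, 0.0],
    [0, 0, 0.035, 0, 0.0],
    [0, 0, 0.055, 0, 0.3],
    [0, -0.02, 0.055, 0, 1],
    [0, -0.04, 0.055, 0, 1],
    [0, -0.06, 0.055, 0, 1],
    [0, -0.06, 0.055, 0, 1],
  ],
)

```text
t: 6.78
ee_pos: [0.5716, -0.1086, 0.2158]
orientation: [[0.013, 1.0, 0.003], [1.0, -0.013, -0.006], [-0.006, 0.003, -1.0]]
ft_force: [-0.2, -0.3, 0.1]
opening: 0.001
```

step_arm(
  moves=[
    [0, 0, -0.005, 0, 1],
    [0, 0, -0.01, 0, 1],
    [0, 0, -0.011, 0, 1],
    [0, 0, -0.012, 0, 1],
    [0, 0, -0.013, 0, 1],
    [0, 0, -0.014, 0, 1],
    [0, 0, -0.015, 0, 1],
    [0, 0, -0.016, 0, 1],
    [0, 0, -0.017, 0, 1],
    [0, 0, -0.018, 0, 1],
  ],
)

```text
t: 7.62
ee_pos: [0.5717, -0.1085, 0.1978]
orientation: [[0.013, 1.0, 0.003], [1.0, -0.013, -0.006], [-0.006, 0.003, -1.0]]
ft_force: [-0.6, -0.2, -0.3]
opening: -0.002
```

```bash
python3 - <<'E'
from h import *
s=env.read_state();w=snap('wrist','w3.png')
print(s['t'],s['ee_pos'],s['ft_force'],s['opening'])
E
```

```text
7.6167 [ 0.57166478 -0.10851107  0.19780979] [-0.59703615 -0.21564458 -0.31781712] -0.002473585280463824
```

View pics/w3.png

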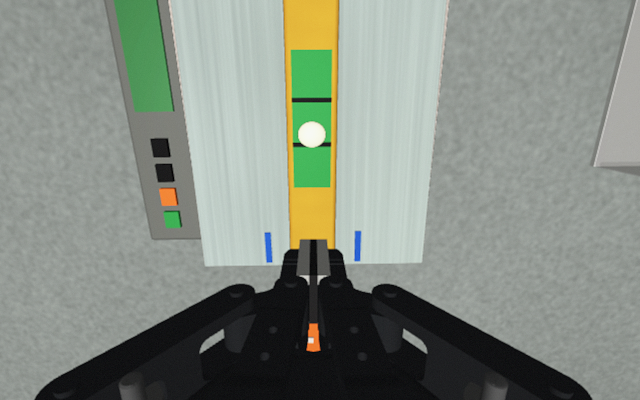

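The wrist view shows the level between the marks. The bubble is at (312,134), with the lines at rows 100 and 145. It leans to the foot side while the pan is sprung.

step_arm(
  moves=[
    [0, 0.006, -0.001, 0, 1],
    [0, 0.006, -0.002, 0, 1],
    [0, 0.006, -0.003, 0, 1],
    [0, 0.006, -0.004, 0, 1],
    [0, 0.006, -0.005, 0, 1],
    [0, 0.006, -0.006, 0, 1],
    [0, 0.006, -0.007, 0, 1],
    [0, 0.006, -0.008, 0, 1],
    [0, 0.006, -0.009, 0, 1],
    [0, 0.006, -0.01, 0, 1],
  ],
)

```text
t: 8.5
ee_pos: [0.5716, -0.1038, 0.1882]
orientation: [[0.014, 1.0, 0.003], [1.0, -0.014, -0.007], [-0.007, 0.003, -1.0]]
ft_force: [-1.8, -2.6, 5.3]
opening: -0.004
```

step_arm(
  moves=[
    [0, 0, -0.0005, 0, 1],
    [0, 0, -0.001, 0, 1],
    [0, 0, -0.0015, 0, 1],
    [0, 0, -0.002, 0, 1],
    [0, 0, -0.0025, 0, 1],
    [0, 0, -0.003, 0, 1],
    [0, 0, -0.003, 0, 1],
    [0, 0, -0.003, 0, 1],
    [0, 0, -0.003, 0, 1],
    [0, 0, -0.003, 0, 1],
  ],
)

```text
t: 9.33
ee_pos: [0.5721, -0.1043, 0.187]
orientation: [[0.014, 1.0, 0.004], [1.0, -0.014, -0.006], [-0.006, 0.004, -1.0]]
ft_force: [-4.3, -0.0, 13.2]
opening: 0.002
```

step_arm(
  moves=[
    [0, 0, -0.001, 0, 1],
    [0, 0, -0.001, 0, 1],
    [0, 0, -0.001, 0, 1],
    [0, 0, -0.001, 0, 1],
    [0, 0, -0.001, 0, 1],
    [0, 0, -0.001, 0, 1],
    [0, 0, -0.001, 0, 1],
    [0, 0, -0.001, 0, 1],
    [0, 0, -0.001, 0, 1],
    [0, 0, -0.001, 0, 1],
  ],
)

```text
t: 10.17
ee_pos: [0.5721, -0.1043, 0.1872]
orientation: [[0.014, 1.0, 0.004], [1.0, -0.014, -0.006], [-0.006, 0.004, -1.0]]
ft_force: [-4.3, -0.5, 9.5]
opening: 0.003
```

```bash
cat >> h.py <<'E'
def bubble(f):
    s=env.read_state();c=calibration('wrist');w=snap('wrist',f);hsv=cv2.cvtColor(w,cv2.COLOR_BGR2HSV)
    R=w[:,285:345];H=hsv[:,285:345]
    m=cv2.inRange(H,np.array((40,80,60)),np.array((85,255,255)));ys,xs=np.where(m>0)
    y0,y1=ys.min(),ys.max();x0,x1=xs.min(),xs.max()
    wh=(R.min(2)>170)&(np.arange(400)[:,None]>=y0)&(np.arange(400)[:,None]<=y1+3);by,bx=np.where(wh&(np.arange(60)>=x0)&(np.arange(60)<=x1))
    dk=((R[:,x0:x1].max(2)<60).mean(1)>.6);L=[i for i in np.where(dk)[0] if y0<i<y1]
    Y=lambda v:ray('wrist',(312,v),.116,c)[1]
    print('t',s['t'],'ee',np.round(s['ee_pos'],4),'F',np.round(s['ft_force'],1))
    print('win',y0,y1,'lines',L,'bub',by.min(),by.max(),by.mean(),'bub y rel win mid', Y(by.mean())-(Y(y0)+Y(y1))/2,'winlen',Y(y0)-Y(y1), 'rel lines',(Y(by.mean())-Y(np.mean([min(L),max(L)]))) if L else None, 'bublen',Y(by.min())-Y(by.max()))
E
python3 - <<'E'
from h import *
bubble('w4.png')
E
```

```text
t 10.1667 ee [ 0.5721 -0.1043  0.1872] F [-4.3 -0.5  9.5]
win 62 202 lines [np.int64(158), np.int64(159), np.int64(160), np.int64(161)] bub 91 118 104.50771604938272 bub y rel win mid 0.013753475052293525 winlen 0.06161470309806238 rel lines 0.024115745274217892 bublen 0.01125135412587772
```

View pics/w4.png

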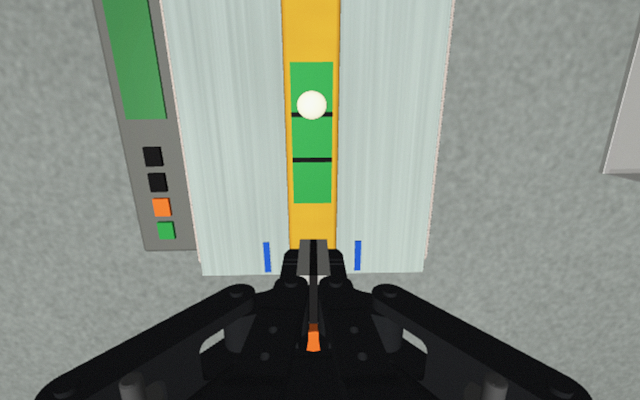

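The bubble is at (312,105), about 13.8 mm towards the hinge. The foot end is therefore about 23 mrad low, which needs about 1.15 rad clockwise. Next I'll locate the knob.

```bash
python3 - <<'E'
from h import *
for f,n in(('t0.png','top'),('t2.png','top'),('s0.png','scene')):
  im=cv2.imread('pics/'+f);hsv=cv2.cvtColor(im,cv2.COLOR_BGR2HSV)
  m=cv2.inRange(hsv,np.array((4,150,90)),np.array((20,255,255)));q=np.zeros_like(m)
  a=(380,165,412,200) if n=='top' else (235,230,265,268)
  q[a[1]:a[3],a[0]:a[2]]=m[a[1]:a[3],a[0]:a[2]];p=cv2.findNonZero(q)
  (u,r)=cv2.minEnclosingCircle(p);print(f,u,r,cv2.boundingRect(p),ray(n,u,.065 if n=='top' else .054))
print(proj('top',[[.5715,-.2115,.07]]),proj('scene',[[.5715,-.2115,.07],[.5715,-.2115,.038]]))
E
```

```text
t0.png (395.5961608886719, 180.66346740722656) 7.8280205726623535 (388, 173, 15, 16) [ 0.56790856 -0.20821715  0.065     ]
t2.png (395.5961608886719, 180.66346740722656) 7.8280205726623535 (388, 173, 15, 16) [ 0.56790856 -0.20821715  0.065     ]
s0.png (250.0, 248.25) 8.310484886169434 (243, 240, 14, 17) [ 0.57220573 -0.21092789  0.054     ]
[[396.94774989 179.06449443]] [[249.09397201 244.7138317 ]
 [250.39002612 251.47636002]]
```

step_arm(
  moves=[
    [0, 0, 0.02, 0, 1],
    [0, 0, 0.05, 0, 1],
    [0, -0.03, 0.05, 0, 0.5],
    [0, -0.07, 0.05, 0, -0.5],
    [0, -0.107, 0.05, 0, -0.5],
    [0, -0.107, 0.05, 0, -0.5],
    [0, -0.107, 0.05, 0, -0.5],
    [0, -0.107, 0.05, 0, -0.5],
    [0, -0.107, 0.03, 0, -0.5],
    [0, -0.107, 0.01, 0, -0.5],
  ],
)

```text
t: 11.05
ee_pos: [0.5741, -0.2089, 0.1975]
orientation: [[0.01, 1.0, 0.007], [1.0, -0.01, -0.004], [-0.004, 0.007, -1.0]]
ft_force: [-0.3, -0.1, -0.4]
opening: 0.752
```

```bash
python3 - <<'E'
from h import *
s=env.read_state();c=calibration('wrist');w=snap('wrist','w5.png');print(s['t'],s['ee_pos'])
hsv=cv2.cvtColor(w,cv2.COLOR_BGR2HSV);m=cv2.inRange(hsv,np.array((4,150,90)),np.array((16,255,255)))
k,l,st,ce=cv2.connectedComponentsWithStats(m)
for i in range(1,k):
    if st[i,4]>60:print(st[i],ce[i],ray('wrist',ce[i],.07,c))
for d in spotter.landmark_of('wrist','foot_grip')[:2]:print(d,ray('wrist',d['xy'],.056,c))
E
```

```text
11.05 [ 0.57408154 -0.208862    0.19751619]
[131  36  22  23 410] [141.44634146  46.92195122] [ 0.47683934 -0.10329733  0.07      ]
[ 279  179   59   65 2715] [309.5038674  210.58232044] [ 0.57257969 -0.20459399  0.07      ]
{'xy': [310.2, 213.0], 'p': 0.83} [ 0.57294119 -0.21135638  0.056     ]
```

View pics/w5.png

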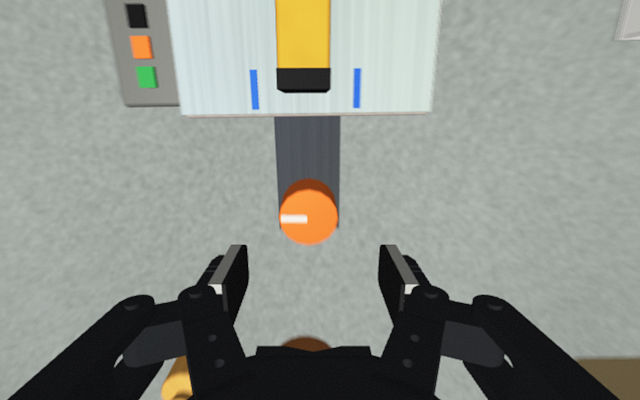

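The knob's top disc is centred at about (309,215), and all the estimates agree on (0.572, −0.2105). Next I'll descend and grip.

step_arm(
  moves=[
    [-0.002, -0.0015, -0.025, 0, -0.5],
    [-0.002, -0.0015, -0.055, 0, -0.5],
    [-0.002, -0.0015, -0.075, 0, -0.5],
    [-0.002, -0.0015, -0.085, 0, -0.5],
    [-0.002, -0.0015, -0.085, 0, -0.5],
    [-0.002, -0.0015, -0.085, 0, -0.3],
    [-0.002, -0.0015, -0.085, 0, 1],
    [-0.002, -0.0015, -0.085, 0, 1],
    [-0.002, -0.0015, -0.085, 0, 1],
    [-0.002, -0.0015, -0.085, 0, 1],
  ],
  grip_force=60,
)

```text
t: 11.98
ee_pos: [0.5714, -0.2089, 0.1107]
orientation: [[0.009, 1.0, 0.003], [1.0, -0.009, -0.003], [-0.003, 0.003, -1.0]]
ft_force: [3.4, 1.5, 5.2]
opening: 0.471
```

step_arm(
  moves=[
    [0, -0.001, 0.0, -0.12, 1],
    [0, -0.001, 0.001, -0.24, 1],
    [0, -0.001, 0.001, -0.36, 1],
    [0, -0.001, 0.002, -0.48, 1],
    [0, -0.001, 0.002, -0.6, 1],
    [0, -0.001, 0.003, -0.72, 1],
    [0, -0.001, 0.003, -0.84, 1],
    [0, -0.001, 0.004, -0.96, 1],
    [0, -0.001, 0.004, -1.08, 1],
    [0, -0.001, 0.004, -1.17, 1],
  ],
)

```text
t: 12.82
ee_pos: [0.5735, -0.2093, 0.1168]
orientation: [[0.925, 0.379, 0.001], [0.379, -0.925, -0.003], [0.0, 0.003, -1.0]]
ft_force: [1.5, 1.8, 8.7]
opening: 0.474
```

step_arm(
  moves=[
    [0, 0, 0, 0, 0.0],
    [0, 0, 0, 0, -0.4],
    [0, 0, 0, 0, -0.4],
    [0, 0, 0.02, 0, -0.4],
    [0, 0, 0.06, 0.0, -0.4],
    [0, 0, 0.1, 0.1, -0.4],
    [0, 0.02, 0.1, 0.22, 0.5],
    [0, 0.05, 0.1, 0.34, 1],
    [0, 0.08, 0.1, 0.46, 1],
    [0, 0.1, 0.1, 0.58, 1],
  ],
)

```text
t: 13.65
ee_pos: [0.5725, -0.1065, 0.2163]
orientation: [[0.559, 0.829, 0.001], [0.829, -0.559, 0.001], [0.001, 0.001, -1.0]]
ft_force: [0.2, -0.2, 0.0]
opening: 0.136
```

step_arm(
  moves=[
    [0, 0, 0, 0.12, 1],
    [0, 0, 0, 0.24, 1],
    [0, 0, 0, 0.36, 1],
    [0, 0, 0, 0.48, 1],
    [0, 0, 0, 0.56, 1],
    [0, 0, 0, 0.58, 1],
    [0, 0, -0.005, 0.58, 1],
    [0, 0, -0.01, 0.58, 1],
    [0, 0, -0.012, 0.58, 1],
    [0, 0, -0.012, 0.58, 1],
  ],
)

```text
t: 14.48
ee_pos: [0.5716, -0.1063, 0.203]
orientation: [[0.014, 1.0, -0.002], [1.0, -0.014, 0.001], [0.001, -0.002, -1.0]]
ft_force: [0.1, -0.3, -0.0]
opening: -0.003
```

step_arm(
  moves=[
    [0, 0.004, -0.002, 0, 1],
    [0, 0.004, -0.004, 0, 1],
    [0, 0.004, -0.005, 0, 1],
    [0, 0.004, -0.006, 0, 1],
    [0, 0.004, -0.007, 0, 1],
    [0, 0.004, -0.008, 0, 1],
    [0, 0.004, -0.009, 0, 1],
    [0, 0.004, -0.01, 0, 1],
    [0, 0.004, -0.011, 0, 1],
    [0, 0.004, -0.011, 0, 1],
  ],
)

```text
t: 15.32
ee_pos: [0.5717, -0.1034, 0.1924]
orientation: [[0.015, 1.0, -0.001], [1.0, -0.015, -0.0], [-0.0, -0.001, -1.0]]
ft_force: [-1.6, -2.8, 4.5]
opening: -0.003
```

step_arm(
  moves=[
    [0, 0, -0.0005, 0, 1],
    [0, 0, -0.001, 0, 1],
    [0, 0, -0.0015, 0, 1],
    [0, 0, -0.002, 0, 1],
    [0, 0, -0.0025, 0, 1],
    [0, 0, -0.003, 0, 1],
    [0, 0, -0.0033, 0, 1],
    [0, 0, -0.0033, 0, 1],
    [0, 0, -0.0033, 0, 1],
    [0, 0, -0.0033, 0, 1],
  ],
)

```text
t: 16.15
ee_pos: [0.5721, -0.104, 0.1908]
orientation: [[0.015, 1.0, -0.001], [1.0, -0.015, 0.0], [0.0, -0.001, -1.0]]
ft_force: [-4.2, -0.3, 12.4]
opening: 0.002
```

```bash
python3 - <<'E'
from h import *
bubble('w6.png')
E
```

```text
t 16.15 ee [ 0.5721 -0.104   0.1908] F [-4.2 -0.3 12.4]
win 58 199 lines [np.int64(109), np.int64(110), np.int64(111), np.int64(154), np.int64(155), np.int64(156)] bub 121 146 133.47610921501706 bub y rel win mid -0.00020662157483415655 winlen 0.06334474034750126 rel lines -0.00044030486234965943 bublen 0.011289054503375695
```

step_arm(
  moves=[
    [0, 0, -0.0015, 0, 1],
    [0, 0, -0.0015, 0, 1],
    [0, 0, -0.0015, 0, 1],
    [0, 0, -0.0015, 0, 1],
    [0, 0, -0.0015, 0, 1],
    [0, 0, -0.0015, 0, 1],
    [0, 0, -0.0015, 0, 1],
    [0, 0, -0.0015, 0, 1],
    [0, 0, -0.0015, 0, 1],
    [0, 0, -0.0015, 0, 1],
  ],
)

```text
t: 17.03
ee_pos: [0.5722, -0.1041, 0.1907]
orientation: [[0.016, 1.0, -0.001], [1.0, -0.016, 0.001], [0.001, -0.001, -1.0]]
ft_force: [-4.5, 0.0, 12.6]
opening: -0.001
```

```bash
python3 - <<'E'
from h import *
bubble('w7.png')
E
```

```text
t 17.0333 ee [ 0.5722 -0.1041  0.1907] F [-4.5  0.  12.6]
win 58 199 lines [np.int64(109), np.int64(110), np.int64(111), np.int64(154), np.int64(155), np.int64(156)] bub 120 145 132.5076660988075 bub y rel win mid 0.00022265637452534986 winlen 0.06337420644995817 rel lines -3.4565994900606634e-06 bublen 0.01127373175020941
```

View pics/w7.png

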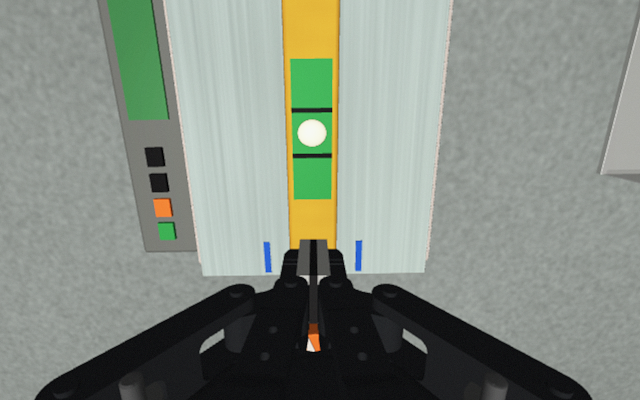

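The bubble is centred at (312,132.5), midway between the lines at rows 110 and 155. The push is a steady 12.6 N and the level lies between the marks, so I'm handing in.

```bash
python3 -c "
from bench import finish_job
print(finish_job())"
```

```text
the job is handed in; nothing more can be done
None
```

I handed the job in at about 17 s on the robot's clock, with the closed fingertips still pressing the level and the bubble centred. `finish_job()` gives no verdict, so the result rests on my own last checks.

- **Placing:** I took the right-hand yellow level and laid it on the pan along the blue marks. In the last wrist picture it lies between them.
- **Levelling:** The first press showed the bubble about 13.8 mm towards the hinge. I turned the knob clockwise by about 1.17 rad, measured from the tool's turn.
- **Bubble:** On the second press it read within 0.3 mm of centre, against both the lines and the window. It had moved 0.4 mm over the last 0.9 s as it settled.
- **Push:** The force was a steady 12.6 N at hand-in, and no move reported more than 13.2 N. I took the pan as home because the push turned stiff there; the pan's angle itself can't be read.
- **Bystanders:** I didn't go near them, but I didn't measure them again afterwards.

The estimates of the knob's position disagreed by up to about 10 mm at first. They agreed to within a few millimetres once I looked with the wrist camera.

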